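Unbox a cooling fan for the noise test

TASK

Fold both flaps of the cardboard carton back outwards, well past upright, then take out the black cooling fan with the yellow hub and leave the heatsink in the carton. Lower the fan onto the grey test pad, do not drop it, so that it lies flat, yellow hub up, exactly midway between the two microphones. Do not knock the microphones, leave the other things on the bench where they are, and leave the flaps open.

Things in the scene. Friction and masses are not known exactly. Their poses are not given: they have to be found in the camera images.
- carton: brown cardboard carton fixed to the bench, 240 mm (its x) x 160 mm (its y) x 65 mm high without flaps, walls and floor 4 mm. Origin: centre of its underside. The long flaps are hinged on its +y and -y sides. Two short end flaps hang folded down outside its ends
- flap_a (a joint): flap of the open-topped cardboard carton, 234 x 62 x 4 mm, hinged along the carton's long +y rim (hinge line 78 mm from the carton's centre, 65 mm above the bench). 0 = closed level over the carton, 1.57 = standing upright, up to 2.5 = leaning far back outside. It starts half sprung up (0.5 to 0.85) and stays where it is left; a push of about 1 N on its free edge moves it
- flap_b (a joint): flap of the open-topped cardboard carton, 234 x 62 x 4 mm, hinged along the carton's long -y rim (hinge line 78 mm from the carton's centre, 65 mm above the bench). 0 = closed level over the carton, 1.57 = standing upright, up to 2.5 = leaning far back outside. It starts half sprung up (0.5 to 0.85) and stays where it is left; a push of about 1 N on its free edge moves it
- flap_a_edge (a point): middle of the free edge of flap_a, 62 mm from its hinge
- flap_b_edge (a point): middle of the free edge of flap_b, 62 mm from its hinge
- flap_a_hinge (a point): middle of flap_a's hinge line, on the carton's +y rim
- flap_b_hinge (a point): middle of flap_b's hinge line, on the carton's -y rim
- fan: square black cooling fan, 60 x 60 x 25 mm, about 90 g, round yellow label on its hub on top; lies flat on the carton's floor, in one of its two halves. Origin: centre of its underside, z up, x and y square to its sides
- heatsink: bare aluminium heatsink with upright fins, 50 x 50 x 26 mm, lying in the other half of the carton; stays there. Origin: centre of its underside
- pad: grey rubber test pad fixed to the bench, 170 mm (its x) x 310 mm (its y) x 6 mm. Origin: centre of its underside. The two microphones stand on it near its +y and -y ends, 30 mm to +x of its centre line
- mic_red: small microphone with a red ring, fixed on the pad, pointing along the pad's y at the other one; round foot 48 mm across, 65 mm tall over the pad's underside. Origin: centre of its foot's underside, on the pad, 130 mm from the midpoint. Its black tip reaches to 88 mm from the midpoint, 52 mm above the bench
- mic_blue: the same with a blue ring, at the other end of the pad (the pad's -y end), pointing at the red one
- midpoint (a point): the point on the pad's top face midway between the two microphones; axes as the pad
- spray_bottle: white plastic bottle with blue cap, 54 mm across, 150 mm tall, a bystander. Origin: centre of its underside
- screwdriver: screwdriver lying at the back of the bench, a bystander
- tape_roll: roll of tan tape lying flat, 90 mm across, 24 mm high, a bystander
- spare_fan: another black fan, 60 x 60 x 25 mm, with a white hub, lying on the bench, a bystander
- solder_reel: metal reel, 54 mm across, 41 mm high, a bystander

How it is judged:
On the way, in this order (a step that is already met when the one before it is completed fails the run):
1. both carton flaps are folded back past upright (over 1.7 rad) (value of joint each of flap_a, flap_b above 1.7 rad), for 0.2 s.
2. the fan is lifted out above the carton's rim with both flaps open (all of step 1 and height (world z) of fan above 0.08 m), for 0.05 s.
3. the fan is lowered to within 10 mm of the pad between the microphones while the fingers still hold it (horizontal distance between fan and midpoint below 0.03 m and z of fan in the frame of midpoint below 0.01 m and contact force between the fingers and fan above 1 N), for 0.05 s.
At the end, for the whole second after the job is handed in: Both flaps stand open beyond 1.7 rad; the fan lies at rest, flat on the pad (within 4 mm in height, tilt under 0.08 rad, yellow hub up), its centre within 15 mm of the midpoint between the microphones; the heatsink still lies on the carton's floor (all of step 1 and horizontal distance between fan and midpoint below 0.015 m and z of fan in the frame of midpoint between -0.004 and 0.004 m and angle between fan's own z axis and vertical below 0.08 rad and linear speed of fan below 0.02 m/s and horizontal distance between heatsink and carton below 0.12 m and z of heatsink in the frame of carton below 0.02 m); the robot touches nothing.
It fails at once if a microphone is knocked (over 5 N) (contact force between anything else and mic_red above 5 N or contact force between anything else and mic_blue above 5 N).
It fails at once if a bystander on the bench is moved by more than 30 mm (distance of any of spray_bottle, screwdriver, tape_roll, spare_fan, solder_reel from where it was at the start of the episode above 0.03 m).
It fails at once if the heatsink is lifted out of the carton (z of heatsink in the frame of carton above 0.08 m).
It also fails if it takes over 58 s, if anything falls off the work surface, if the arm or the gripper's body presses on something with over 40 N, if the wrist force passes 120 N, or if a joint passes its speed limit or range.

ROBOT

A 6-joint arm with a two-finger parallel gripper is mounted at the origin on the work surface. World frame = base frame: x ahead of the robot, y to its left, z up, the work surface at z = 0. Lengths are in m, angles in rad, forces in N, time in s.
With the tool pointing down it reaches from about 0.35 to 0.775 m from the base axis. Payload 7.3 kg.
Tool frame: the origin (TCP) lies at the centre of the arm's flange, where the gripper is bolted on; the fingertips stand 178 mm ahead of it and the grasp point (between the pads) lies robot.pinch_z ahead of it (robot.pinch_z is the distance from the TCP to the grasp point, in m); x points along the fingers, z is the direction in which the jaws open and shut, and the axes are right-handed (so a half turn about x gives the same grasp; the last joint's range is limited). The gripper opens to 92 mm and grips with 3 to 60 N. Pads are 19 mm wide; open, the fingers measure 130 mm over their backs; the gripper's body (75 mm by 190 mm) begins 47 mm behind the grasp point.
Start: joints at [1.087, 0.342, 1.524, -0, 1.275, -0.146], TCP at [0.174, 0.495, 0.405] pointing down, gripper open.
Joint ranges: [-2.53, 2.53], [-0.77, 2.02], [0.04, 2.7], [-1, 4.14], [0.28, 2.66], [-3.11, 3.11]. Speed limits (rad/s): [2.57, 2.57, 3.14, 3.14, 3.14, 3.14].

INTERFACE

Orientations are given as [roll, pitch, yaw] about the fixed x, y, z axes, in that order (R = Rz(yaw) Ry(pitch) Rx(roll)).
In Python, from cell import robot gives the robot as it stands.
- The arm moves only by the shell command python3 -m jog 'ROWS' [FORCE]. ROWS is JSON, a list of rows, each an object of numbers: "fingers": the closure, from 0 (fully open) to 1 (shut); "x", "y", "z": the shift along the tool's x, y, z in cm; "spin": the turn about the tool's x in degrees. A call has 1 to 5 rows; each row is the pose to reach, as a shift and turn from the pose commanded when the call began, along the tool's axes at that moment; what a row does not reach only later rows make up. A row lasts 1/8 s, in which the tool goes at most 62.5 mm and 10.7 degrees, less where a joint would pass 70% of its speed; a pose out of reach is approached as far as the arm can. A call with a gripper value outside its range is refused whole. The fingers move at their own pace and stop on an object; FORCE is the grip in N (left out, the last holds). Time passes only in rows, so rows that repeat a pose let the fingers close. It gives the time, the measured TCP pose, the force and the opening at its end, in the units of the state.
- robot.observe(): the state, without advancing time (a new reading comes with each control period).
- robot.read_camera(name): name is "side" or "top"; returns a dict with "color" (400x640x3 uint8, red, green, blue), "mtx" (3x3 intrinsics, pixels), "k1" (the pictures are not rectified: a ray, as slopes to the right and down, at radius r is drawn at 1 + k1 r^2 times it, then the intrinsics apply), "view" (4x4, takes a point from world to camera coordinates). Camera axes: x right, y down, z forward; pixel columns grow to the right and rows downward; lengths in m; the calibration is good to about 2 mm. A picture is of the moment at which its call begins. There is no depth.
- robot.hand_in(): hands the job in, once; it reports no verdict.
Trained networks look in a picture, given as the dict that the camera call returned (one of the last four; its "shot" number tells which), for a name from the list of things; names that differ only in an ending like _2 or _b are one class to them, and where a whole thing is asked for, a point or a joint stands for the part that bears it (a point fixed in the world has none). Each returns a list of dicts, best first, with "conf" (0 to 1); they miss things now and then, are a little off and sometimes report something else, mostly with a low value. They report only what shows in the picture. A call takes as long as a camera call.
- robot.look_for(target, picture): "xy" ([column, row] in pixels, amid what is visible of it).
The state is a dict: "time": time; "qpos": joint angles; "qvel": joint speeds; "joint_efforts": joint torques, N m; "tool_pos": TCP position; "tool_rot": TCP orientation; "contact_force": force on the tool from outside, world axes, zero at the start; "torque": the same for the moment, N m; "opening": finger opening in m.
Only numpy, scipy, OpenCV 4.12 (cv2) and the standard library are available. Lean on these libraries where they do the work, as an engineer would, in place of code of your own. Each camera call takes 0.05 s, during which the arm holds its last target. There are 200 camera calls.

## Working session

There is one attempt and no reset: what is moved stays moved. The work goes in short steps, Python scripts to look and compute and a shell command to move; the robot and the scene stay as the last step left them, time stands still between calls to the robot, and variables do not carry over. Pictures are saved under pics/ and viewed, on a budget of 10 in all, crops included, one or two more only if the job needs it, and the job is handed in when it is done.

```bash
mkdir -p pics
cat > h.py <<'E'
import numpy as np, cv2
from cell import robot
def ray(p,xy):
    K=np.array(p["mtx"]);V=np.array(p["view"])
    d=np.array([(xy[0]-K[0,2])/K[0,0],(xy[1]-K[1,2])/K[1,1]])
    u=d.copy()
    for _ in range(30): u=d/(1+p["k1"]*(u@u))
    R=V[:3,:3];return -R.T@V[:3,3], R.T@np.array([u[0],u[1],1])
def at(p,xy,z):
    c,d=ray(p,np.array(xy,float));return c+d*(z-c[2])/d[2]
def px(p,X):
    K=np.array(p["mtx"]);V=np.array(p["view"]);c=V[:3,:3]@np.array(X)+V[:3,3]
    u=c[:2]/c[2];u=u*(1+p["k1"]*(u@u));return u*[K[0,0],K[1,1]]+[K[0,2],K[1,2]]
def save(p,n): cv2.imwrite(f"pics/{n}.png",p["color"][:,:,::-1])
E
python3 - <<'E'
from h import *
print(robot.pinch_z,robot.observe())
for c in("top","side"):
    p=robot.read_camera(c);save(p,c+"1")
    print(c,ray(p,(320,200)))
    for t,z in dict(carton=.065,flap_a_edge=.1,fan=.029,heatsink=.03,pad=.006,mic_red=.065,mic_blue=.065,spray_bottle=.15,tape_roll=.024,spare_fan=.025,solder_reel=.041,screwdriver=.02).items():
        for r in robot.look_for(t,p)[:3]: print(t,round(r["conf"],2),np.round(r["xy"]),at(p,r["xy"],z).round(3))
E
```

```text
0.1592 {'time': 0.0, 'qpos': array([ 1.08699597e+00,  3.42731661e-01,  1.52502159e+00,  3.47868458e-05,
        1.27536942e+00, -1.46022987e-01]), 'qvel': array([-1.93890171e-05,  1.02800212e-03, -3.24926335e-04,  3.44067128e-04,
       -4.19990421e-04, -1.32058456e-04]), 'joint_efforts': array([ 8.03439689e-04, -4.31249177e+01, -2.44221961e+01,  7.18295923e-02,
        5.57357760e-02, -1.44264586e-04]), 'tool_pos': array([0.17390486, 0.49522242, 0.40403851]), 'tool_rot': array([ 2.97383199,  1.56926595, -2.07634451]), 'contact_force': array([-0.28243174,  0.07902444,  0.43439035]), 'torque': array([-0.01562403,  0.09088875, -0.03582256]), 'opening': 0.09177771761727704}
top (array([0.50176099, 0.0066151 , 1.34128412]), array([ 0.02581226,  0.00129075, -0.99968834]))
carton 0.73 [251. 210.] [0.502 0.22  0.065]
carton 0.41 [308. 136.] [0.733 0.045 0.065]
flap_a_edge 0.66 [232. 214.] [0.49  0.272 0.1  ]
flap_a_edge 0.21 [318. 252.] [0.38  0.014 0.1  ]
fan 0.7 [250. 226.] [0.452 0.229 0.029]
fan 0.54 [252. 210.] [0.502 0.223 0.029]
heatsink 0.67 [247. 194.] [0.554 0.239 0.03 ]
pad 0.7 [
[... 346 characters left out ...]
. 140.] [ 0.728 -0.162  0.02 ]
side (array([-0.11223617, -0.87893082,  0.97707768]), array([ 0.46670938,  0.61658922, -0.63411218]))
carton 0.78 [282. 184.] [0.496 0.187 0.065]
flap_a_edge 0.47 [266. 174.] [0.457 0.241 0.1  ]
fan 0.32 [269. 172.] [0.52  0.341 0.029]
pad 0.64 [344. 249.] [ 0.505 -0.209  0.006]
mic_red 0.49 [317. 224.] [ 0.467 -0.098  0.065]
mic_red 0.49 [229. 154.] [0.423 0.53  0.065]
mic_blue 0.63 [374. 255.] [ 0.527 -0.331  0.065]
tape_roll 0.82 [384. 342.] [ 0.356 -0.558  0.024]
spare_fan 0.48 [348. 189.] [0.728 0.036 0.025]
spare_fan 0.41 [278. 188.] [0.497 0.221 0.025]
solder_reel 0.46 [281. 227.] [ 0.367 -0.007  0.041]
screwdriver 0.69 [379. 218.] [ 0.711 -0.173  0.02 ]
```

View pics/top1.png

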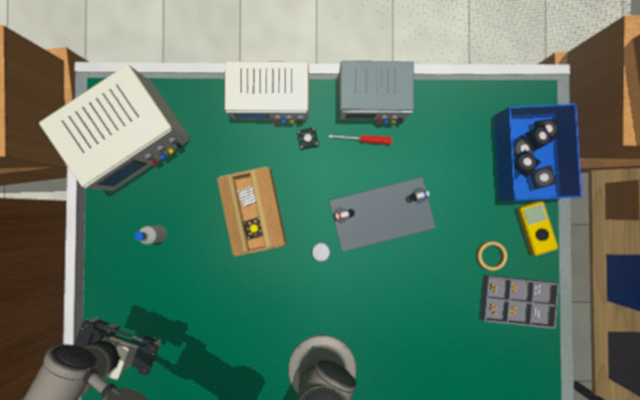

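View pics/side1.png

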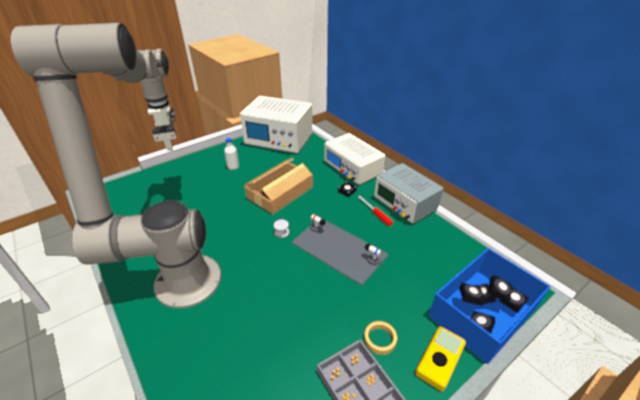

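The top picture shows the carton around (251,210), with the fan's yellow hub at (254,228), the heatsink at (246,195) and the pad at (382,212). The mics are at (343,214) and (420,195). The side picture agrees. I'll enlarge the carton and pad once and measure by colour.

Run:
```python
from h import *
p=robot.read_camera("top")
im=p["color"];c=im[155:265,205:445]
cv2.imwrite("pics/crop1.png",cv2.resize(c,None,fx=3.33,fy=3.33,interpolation=cv2.INTER_CUBIC)[:,:,::-1])
h=cv2.cvtColor(im,cv2.COLOR_RGB2HSV).astype(int)
H,S,V=h[...,0],h[...,1],h[...,2]
def cen(m,b,z,n):
    M=np.zeros_like(m);M[b[1]:b[3],b[0]:b[2]]=m[b[1]:b[3],b[0]:b[2]]
    y,x=np.nonzero(M);q=(x.mean(),y.mean());print(n,len(x),np.round(q,1),at(p,q,z).round(4))
cen((H>22)&(H<35)&(S>170)&(V>150),(235,215,270,245),.029,"hub")
cen(((H<8)|(H>172))&(S>120),(325,200,360,225),.052,"red")
cen((H>95)&(H<125)&(S>90),(400,185,435,205),.052,"blue")
grey=(S<60)&(V>60)&(V<125)
M=np.zeros(grey.shape,np.uint8);M[170:260,325:440]=grey[170:260,325:440]
cs=max(cv2.findContours(M,0,2)[0],key=cv2.contourArea)
pts=np.array([at(p,q,.006)[:2] for q in cs[:,0].astype(float)],np.float32)
print("pad",cv2.minAreaRect(pts))
br=(H>8)&(H<22)&(S>60)
M=np.zeros(grey.shape,np.uint8);M[160:262,210:292]=br[160:262,210:292]
cs=max(cv2.findContours(M,0,2)[0],key=cv2.contourArea)
pts=np.array([at(p,q,.065)[:2] for q in cs[:,0].astype(float)],np.float32)
r=cv2.minAreaRect(pts);print("carton",r,cv2.boxPoints(r))
```

```text
hub 47 [253.4 227.9] [0.4469 0.2176 0.029 ]
red 8 [339.5 215.5] [ 0.4872 -0.0524  0.052 ]
blue 15 [424.9 193.8] [ 0.5555 -0.3176  0.052 ]
pad ((0.49076420068740845, -0.1909121721982956), (0.16399367153644562, 0.3079361021518707), 14.172540664672852)
carton ((0.5009139776229858, 0.21917855739593506), (0.24648325145244598, 0.16360315680503845), 12.194790840148926) [[0.36317384 0.2731012 ]
 [0.39773273 0.11318977]
 [0.6386541  0.1652559 ]
 [0.6040952  0.32516736]]
```

View pics/crop1.png

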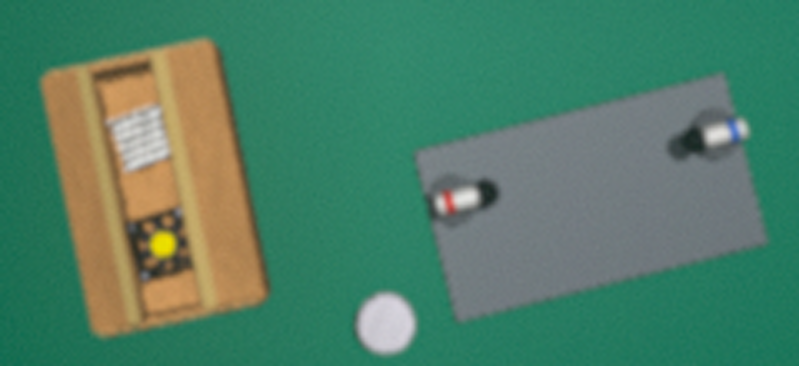

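The enlarged crop shows carton yaw at about 12°, with the hub at crop (162,244) and a gap of about 55 mm between the flaps. The pad's yaw is about 14°. The midpoint comes out at (0.5205,-0.184), and the pad outline and mic rings agree on it. Next is a helper that gives the shifts.

```bash
cat > g.py <<'E'
from h import *
from scipy.spatial.transform import Rotation as Ro
C=np.array([.501,.219]);YC=np.radians(12.2)
def cart(x,y): return C+x*np.array([np.cos(YC),np.sin(YC)])+y*np.array([-np.sin(YC),np.cos(YC)])
def shift(xy,tipz,yaw=YC,R=None,pos=None):
    "shift to bring fingertips to xy,tipz with jaws along yaw; returns row numbers"
    o=robot.observe(); R=Ro.from_euler("xyz",o["tool_rot"]).as_matrix()
    d=np.array([*xy,tipz+.178])-o["tool_pos"]
    jy=np.arctan2(R[1,2],R[0,2]); 
    s=-np.degrees((yaw-jy+np.pi/2)%np.pi-np.pi/2)
    t=R.T@d*100
    return dict(x=t[0].round(2),y=t[1].round(2),z=t[2].round(2),spin=s.round(1)), dict(jaw=np.degrees(jy).round(1),tip=(o["tool_pos"]-[0,0,.178]).round(4),down=R[:,0].round(3),q6=o["qpos"][5].round(2),t=round(o["time"],2))
E
python3 -c "
from g import *
print(shift(cart(0,0),.16),shift(cart(0,0),.16)[1])"
```

```text
({'x': np.float64(6.67), 'y': np.float64(-40.01), 'z': np.float64(-15.23), 'spin': np.float64(58.4)}, {'jaw': np.float64(70.6), 'tip': array([0.174 , 0.4953, 0.2267]), 'down': array([ 0.,  0., -1.]), 'q6': np.float64(-0.15), 't': 1.35}) {'jaw': np.float64(70.6), 'tip': array([0.174 , 0.4953, 0.2267]), 'down': array([ 0.,  0., -1.]), 'q6': np.float64(-0.15), 't': 1.35}
```

```bash
python3 -m jog '[{"fingers":1,"y":-6,"z":-2.3,"spin":10},{"fingers":1,"y":-12,"z":-4.6,"spin":20},{"fingers":1,"y":-18,"z":-6.9,"spin":30},{"fingers":1,"y":-24,"z":-9.2,"spin":40},{"fingers":1,"y":-29.5,"z":-11.4,"spin":50}]'; python3 -c "
from g import *
print(shift(cart(0,0),.16))"
```

```text
({'x': np.float64(6.67), 'y': np.float64(-40.01), 'z': np.float64(-15.23), 'spin': np.float64(58.4)}, {'jaw': np.float64(70.6), 'tip': array([0.174 , 0.4953, 0.2267]), 'down': array([ 0.,  0., -1.]), 'q6': np.float64(-0.15), 't': 1.35})$[0]: bad value
```

```bash
python3 -m jog '[{"fingers":0.98,"x":0.0,"y":-6,"z":-2.3,"spin":10},{"fingers":0.98,"x":0.0,"y":-12,"z":-4.6,"spin":20},{"fingers":0.98,"x":0.0,"y":-18,"z":-6.9,"spin":30},{"fingers":0.98,"x":0.0,"y":-24,"z":-9.2,"spin":40},{"fingers":0.98,"x":0.0,"y":-29.5,"z":-11.4,"spin":50}]'; python3 -c "
from g import *
print(shift(cart(0,0),.16))"
```

```text
time: 1.98
tool_pos: [0.413, 0.291, 0.405]
tool_rot: [0.344, 1.57, 0.699]
contact_force: [0.6, 0.3, -0.1]
opening: 0.0466
({'x': np.float64(6.7), 'y': np.float64(-9.81), 'z': np.float64(5.75), 'spin': np.float64(8.1)}, {'jaw': np.float64(20.3), 'tip': array([0.413, 0.291, 0.227]), 'down': array([ 0.001,  0.001, -1.   ]), 'q6': np.float64(0.11), 't': 1.98})
```

```bash
python3 -m jog '[{"fingers":0.99,"x":2.0,"y":-5,"z":3,"spin":8},{"fingers":0.99,"x":6.7,"y":-9.8,"z":5.8,"spin":8},{"fingers":0.99,"x":6.7,"y":-9.8,"z":5.8,"spin":8},{"fingers":0.99,"x":10.5,"y":-9.8,"z":5.8,"spin":8},{"fingers":0.99,"x":14.4,"y":-9.8,"z":5.8,"spin":8}]'
python3 - <<'E'
from g import *
for y in (0,.11,-.11): print(y,shift(cart(0,y),.082))
p=robot.read_camera("top");cv2.imwrite("pics/c2.png",cv2.resize(p["color"][150:270,190:310],None,fx=4,fy=4)[:,:,::-1])
E
```

```text
time: 2.6
tool_pos: [0.5003, 0.2219, 0.2608]
tool_rot: [0.254, 1.569, 0.475]
contact_force: [-0.6, 0.8, -0.5]
opening: 0.0015
0 ({'x': np.float64(0.08), 'y': np.float64(-0.3), 'z': np.float64(0.0), 'spin': np.float64(0.5)}, {'jaw': np.float64(12.7), 'tip': array([0.5003, 0.2219, 0.0828]), 'down': array([ 0.002,  0.001, -1.   ]), 'q6': np.float64(0.06), 't': 2.6})
0.11 ({'x': np.float64(0.09), 'y': np.float64(10.7), 'z': np.float64(0.09), 'spin': np.float64(0.5)}, {'jaw': np.float64(12.7), 'tip': array([0.5003, 0.2219, 0.0828]), 'down': array([ 0.002,  0.001, -1.   ]), 'q6': np.float64(0.06), 't': 2.6})
-0.11 ({'x': np.float64(0.08), 'y': np.float64(-11.3), 'z': np.float64(-0.09), 'spin': np.float64(0.5)}, {'jaw': np.float64(12.7), 'tip': array([0.5003, 0.2219, 0.0828]), 'down': array([ 0.002,  0.001, -1.   ]), 'q6': np.float64(0.06), 't': 2.6})
```

View pics/c2.png

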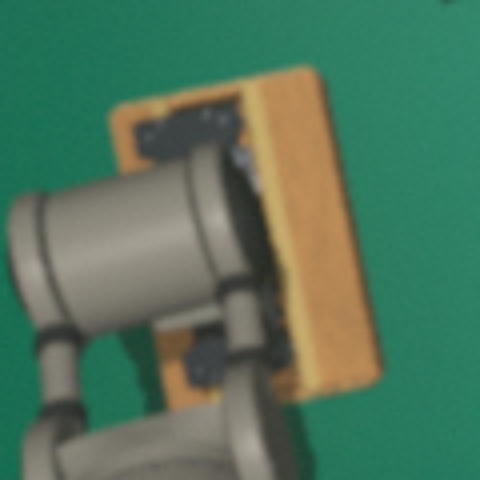

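The gripper is in the gap, forces are near zero and the flaps are untouched. Next I push flap_a outwards along +y.

```bash
python3 -m jog '[{"fingers":0.99,"x":0.0,"y":1.5,"z":0.0,"spin":0.5},{"fingers":0.99,"x":0.0,"y":3.0,"z":0.0,"spin":0.5},{"fingers":0.99,"x":0.0,"y":4.5,"z":0.0,"spin":0.5},{"fingers":0.99,"x":0.0,"y":6.0,"z":0.0,"spin":0.5},{"fingers":0.99,"x":0.0,"y":7.5,"z":0.0,"spin":0.5}]';python3 -m jog '[{"fingers":0.99,"x":0.0,"y":1.0,"z":0.0,"spin":0.0},{"fingers":0.99,"x":0.0,"y":2.0,"z":0.0,"spin":0.0},{"fingers":0.99,"x":0.0,"y":2.9,"z":0.0,"spin":0.0},{"fingers":0.99,"x":0.0,"y":2.9,"z":0.0,"spin":0.0}]'; python3 -c "
from g import *
print(shift(cart(0,0),.082))"
```

```text
time: 3.28
tool_pos: [0.4838, 0.2956, 0.2614]
tool_rot: [-0.446, 1.569, -0.233]
contact_force: [0.9, -3.3, -1.1]
opening: 0.0011
time: 3.78
tool_pos: [0.4799, 0.3163, 0.2612]
tool_rot: [-1.764, 1.553, -1.55]
contact_force: [7.7, -45.2, 14.7]
opening: 0.0011
({'x': np.float64(0.29), 'y': np.float64(-9.95), 'z': np.float64(0.0), 'spin': np.float64(0.0)}, {'jaw': np.float64(12.2), 'tip': array([0.4799, 0.3163, 0.0832]), 'down': array([ 0.   , -0.017, -1.   ]), 'q6': np.float64(0.25), 't': 3.77})
```

Flap_a is at its stop. For flap_b I'll stop about 1 cm earlier.

```bash
python3 -m jog '[{"fingers":0.99,"x":0.0,"y":-3,"z":0.0,"spin":0.0},{"fingers":0.99,"x":0.0,"y":-7,"z":0.0,"spin":0.0},{"fingers":0.99,"x":0.0,"y":-10.3,"z":0.0,"spin":0.0},{"fingers":0.99,"x":0.0,"y":-11.5,"z":0.0,"spin":0.0},{"fingers":0.99,"x":0.0,"y":-13.0,"z":0.0,"spin":0.0}]';python3 -m jog '[{"fingers":0.99,"x":0.0,"y":-1.3,"z":0.0,"spin":0.0},{"fingers":0.99,"x":0.0,"y":-2.6,"z":0.0,"spin":0.0},{"fingers":0.99,"x":0.0,"y":-3.9,"z":0.0,"spin":0.0},{"fingers":0.99,"x":0.0,"y":-5.0,"z":0.0,"spin":0.0},{"fingers":0.99,"x":0.0,"y":-6.0,"z":0.0,"spin":0.0}]'; python3 -c "
from g import *
print(shift(cart(0,-.088),.082))"
```

```text
time: 4.4
tool_pos: [0.5045, 0.2, 0.2629]
tool_rot: [1.395, 1.558, 1.603]
contact_force: [-22.6, 55.9, 41.1]
opening: 0.0013
time: 5.03
tool_pos: [0.518, 0.1363, 0.2602]
tool_rot: [2.669, 1.569, 2.881]
contact_force: [-1.4, 2.6, 0.8]
opening: 0.0007
({'x': np.float64(0.02), 'y': np.float64(-0.36), 'z': np.float64(0.09), 'spin': np.float64(-0.1)}, {'jaw': np.float64(12.1), 'tip': array([0.518 , 0.1363, 0.0822]), 'down': array([-0.001,  0.   , -1.   ]), 'q6': np.float64(-0.1), 't': 5.03})
```

```bash
python3 -m jog '[{"fingers":0.99,"x":0.0,"y":-0.4,"z":0.0,"spin":0.0},{"fingers":0.5,"x":-5,"y":1.0,"z":0.0,"spin":0.0},{"fingers":0.22,"x":-11,"y":1.0,"z":0.0,"spin":0.0},{"fingers":0.22,"x":-15,"y":-4,"z":0.0,"spin":0.0},{"fingers":0.22,"x":-15,"y":-10,"z":0.0,"spin":0.0}]';python3 -m jog '[{"fingers":0.22,"x":0.0,"y":-6,"z":0.0,"spin":0.0},{"fingers":0.22,"x":0.0,"y":-12,"z":0.0,"spin":0.0},{"fingers":0.22,"x":0.0,"y":-15,"z":0.0,"spin":0.0},{"fingers":0.22,"x":0.0,"y":-15,"z":0.0,"spin":0.0}]'
python3 - <<'E'
from g import *
p=robot.read_camera("top");cv2.imwrite("pics/c3.png",cv2.resize(p["color"][155:265,190:310],None,fx=5,fy=5,interpolation=cv2.INTER_CUBIC)[:,:,::-1])
im=p["color"];h=cv2.cvtColor(im,cv2.COLOR_RGB2HSV).astype(int)
H,S,V=h[...,0],h[...,1],h[...,2]
m=(H>22)&(H<35)&(S>170)&(V>150);m[:,:235]=0;m[:,270:]=0
y,x=np.nonzero(m);q=(x.mean(),y.mean());w=at(p,q,.029);print("hub",q,w)
dk=((V<75)).astype(np.uint8);M=0*dk;M[205:250,225:280]=dk[205:250,225:280]
M=cv2.morphologyEx(M|m.astype(np.uint8),cv2.MORPH_CLOSE,np.ones((3,3)))
c=max(cv2.findContours(M,0,2)[0],key=cv2.contourArea)
print("fan rect",cv2.minAreaRect(np.array([at(p,k,.029)[:2] for k in c[:,0].astype(float)],np.float32)))
for t in("fan","heatsink"):
    for r in robot.look_for(t,p)[:2]: print(t,r["conf"],r["xy"],at(p,r["xy"],.029))
print(shift(w[:2],.1))
E
```

```text
time: 5.65
tool_pos: [0.5395, 0.0386, 0.4145]
tool_rot: [-0.346, 1.563, -0.131]
contact_force: [0.4, -0.1, -1.0]
opening: 0.0363
time: 6.15
tool_pos: [0.5706, -0.1101, 0.4101]
tool_rot: [-2.674, 1.57, -2.466]
contact_force: [0.2, 0.9, -0.5]
opening: 0.0706
hub (np.float64(253.57142857142858), np.float64(227.9591836734694)) [0.44681784 0.21716678 0.029     ]
fan rect ((0.44733139872550964, 0.21552309393882751), (0.05078848823904991, 0.05453270301222801), 18.61255645751953)
fan 0.54 [253.3, 225.9] [0.45329045 0.21807293 0.029     ]
fan 0.39 [389.9, 222.9] [ 0.46414617 -0.21254571  0.029     ]
({'x': np.float64(13.28), 'y': np.float64(34.27), 'z': np.float64(-5.24), 'spin': np.float64(-0.0)}, {'jaw': np.float64(12.2), 'tip': array([ 0.5704, -0.1068,  0.2326]), 'down': array([-0.001,  0.   , -1.   ]), 'q6': np.float64(-0.53), 't': 6.3})
```

View pics/c3.png

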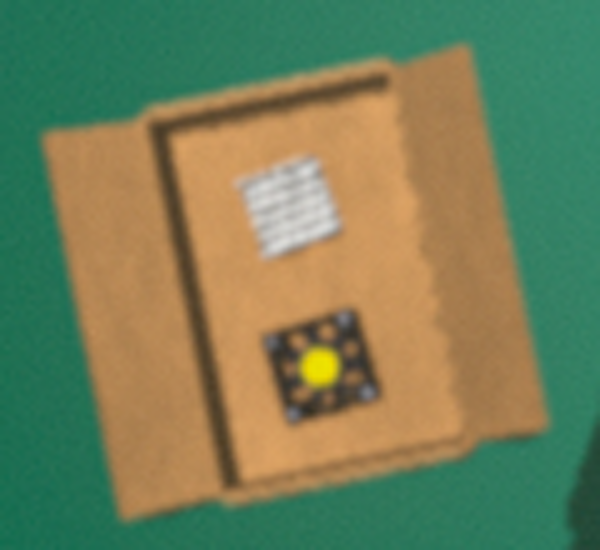

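Both flaps lie far back. The hub shows at crop (320,367), and the fan's sides are turned about 16°. I'll go above the fan and align to it.

```bash
python3 -m jog '[{"fingers":0.19,"x":0.0,"y":6,"z":-1,"spin":-4.3},{"fingers":0.19,"x":0.0,"y":12,"z":-2,"spin":-4.3},{"fingers":0.19,"x":0.0,"y":18,"z":-3,"spin":-4.3},{"fingers":0.19,"x":0.0,"y":24,"z":-4,"spin":-4.3},{"fingers":0.19,"x":0.0,"y":30,"z":-5,"spin":-4.3}]';python3 -m jog '[{"fingers":0.19,"x":5,"y":4.2,"z":-0.4,"spin":0.0},{"fingers":0.19,"x":9,"y":4.2,"z":-0.4,"spin":0.0},{"fingers":0.19,"x":11,"y":4.2,"z":-0.4,"spin":0.0},{"fingers":0.19,"x":11,"y":4.2,"z":-0.4,"spin":0.0}]'; python3 -c "
from g import *
print(shift([.447,.217],.008,np.radians(16.5)))"
```

```text
time: 6.92
tool_pos: [0.4567, 0.1781, 0.4111]
tool_rot: [0.068, 1.57, 0.357]
contact_force: [0.4, 0.2, 0.1]
opening: 0.0746
time: 7.42
tool_pos: [0.4417, 0.2154, 0.2998]
tool_rot: [3.134, 1.568, -2.86]
contact_force: [0.5, -1.1, 0.6]
opening: 0.0744
({'x': np.float64(11.37), 'y': np.float64(-0.0), 'z': np.float64(0.59), 'spin': np.float64(0.1)}, {'jaw': np.float64(16.6), 'tip': array([0.4417, 0.2154, 0.1218]), 'down': array([-0.003, -0.001, -1.   ]), 'q6': np.float64(0.01), 't': 7.42})
```

```bash
python3 -m jog '[{"fingers":0.19,"x":2,"y":0.0,"z":0.6,"spin":0.0},{"fingers":0.19,"x":5.5,"y":0.0,"z":0.6,"spin":0.0},{"fingers":0.19,"x":8.5,"y":0.0,"z":0.6,"spin":0.0},{"fingers":0.19,"x":10.3,"y":0.0,"z":0.6,"spin":0.0},{"fingers":0.19,"x":11.2,"y":0.0,"z":0.6,"spin":0.0}]' 15;python3 -m jog '[{"fingers":0.19,"x":0.0,"y":0.0,"z":0.0,"spin":0.0},{"fingers":0.6,"x":0.0,"y":0.0,"z":0.0,"spin":0.0},{"fingers":0.6,"x":0.0,"y":0.0,"z":0.0,"spin":0.0},{"fingers":0.6,"x":0.0,"y":0.0,"z":0.0,"spin":0.0},{"fingers":0.6,"x":0.0,"y":0.0,"z":0.0,"spin":0.0}]' 15; python3 -c "
from g import *
print(shift([.447,.217],.12,np.radians(16.5)))"
```

```text
time: 8.05
tool_pos: [0.4488, 0.2167, 0.1891]
tool_rot: [0.068, 1.57, 0.356]
contact_force: [0.4, 0.1, 0.8]
opening: 0.0748
time: 8.68
tool_pos: [0.4488, 0.2163, 0.1896]
tool_rot: [0.09, 1.569, 0.377]
contact_force: [-1.8, 0.5, 6.8]
opening: 0.0599
({'x': np.float64(-10.84), 'y': np.float64(0.11), 'z': np.float64(-0.14), 'spin': np.float64(-0.1)}, {'jaw': np.float64(16.4), 'tip': array([0.4488, 0.2163, 0.0116]), 'down': array([ 0.001,  0.   , -1.   ]), 'q6': np.float64(0.01), 't': 8.68})
```

Opening is 59.9 mm, so the fan is gripped. Lifting.

```bash
python3 -m jog '[{"fingers":0.6,"x":-1,"y":0.0,"z":0.0,"spin":0.0},{"fingers":0.6,"x":-4,"y":0.0,"z":0.0,"spin":0.0},{"fingers":0.6,"x":-8,"y":0.0,"z":0.0,"spin":0.0},{"fingers":0.6,"x":-12,"y":0.0,"z":0.0,"spin":0.0},{"fingers":0.6,"x":-15,"y":0.0,"z":0.0,"spin":0.0}]' 20
python3 - <<'E'
from g import *
print(robot.observe()["opening"],robot.observe()["contact_force"])
p=robot.read_camera("side");cv2.imwrite("pics/s4.png",cv2.resize(p["color"][100:300,180:420],None,fx=3,fy=3,interpolation=cv2.INTER_CUBIC)[:,:,::-1])
print(shift([.5205,-.184],.1,np.radians(14.3)))
E
```

```text
time: 9.3
tool_pos: [0.4485, 0.2162, 0.3411]
tool_rot: [0.024, 1.569, 0.311]
contact_force: [0.2, 0.1, -0.1]
opening: 0.0597
0.05972142741408832 [ 0.24568592  0.05186295 -0.08537258]
({'x': np.float64(6.61), 'y': np.float64(-40.43), 'z': np.float64(-4.56), 'spin': np.float64(2.1)}, {'jaw': np.float64(16.4), 'tip': array([0.4492, 0.2165, 0.1665]), 'down': array([ 0.008,  0.002, -1.   ]), 'q6': np.float64(0.01), 't': 9.35})
```

View pics/s4.png

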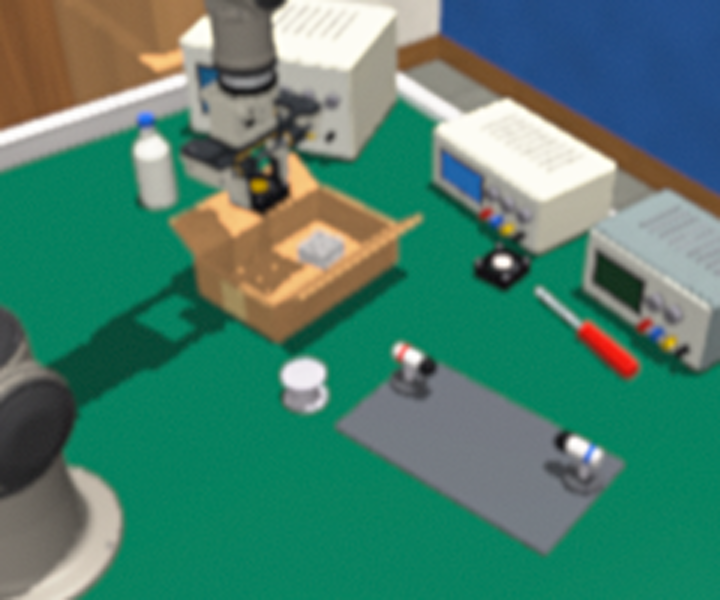

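The fan is held at crop (262,190), level, and the heatsink stays in the carton at (320,247). Carrying over to the pad.

```bash
python3 -m jog '[{"fingers":0.6,"x":0.0,"y":-5,"z":-0.5,"spin":0.5},{"fingers":0.6,"x":0.0,"y":-10.5,"z":-1.0,"spin":1},{"fingers":0.6,"x":0.0,"y":-16,"z":-1.7,"spin":1.5},{"fingers":0.6,"x":0.0,"y":-21.5,"z":-2.4,"spin":2},{"fingers":0.6,"x":0.0,"y":-27,"z":-3,"spin":2}]';python3 -m jog '[{"fingers":0.6,"x":0.0,"y":-5,"z":-0.5,"spin":0.0},{"fingers":0.6,"x":0.0,"y":-10,"z":-1.2,"spin":0.0},{"fingers":0.6,"x":0.0,"y":-13.3,"z":-1.5,"spin":0.0},{"fingers":0.6,"x":0.0,"y":-13.3,"z":-1.5,"spin":0.0},{"fingers":0.6,"x":0.0,"y":-13.3,"z":-1.5,"spin":0.0}]'; python3 -c "
from g import *
print(shift([.5205,-.184],.014,np.radians(14.3)),robot.observe()['opening'])"
```

```text
time: 9.98
tool_pos: [0.4961, -0.053, 0.3389]
tool_rot: [0.07, 1.57, 0.322]
contact_force: [0.2, 0.5, -1.2]
opening: 0.0599
time: 10.6
tool_pos: [0.5146, -0.1833, 0.3385]
tool_rot: [2.026, 1.57, 2.278]
contact_force: [-0.3, 0.3, -0.8]
opening: 0.06
({'x': np.float64(14.65), 'y': np.float64(-0.23), 'z': np.float64(0.56), 'spin': np.float64(0.1)}, {'jaw': np.float64(14.4), 'tip': array([ 0.5146, -0.1833,  0.1605]), 'down': array([-0.001,  0.001, -1.   ]), 'q6': np.float64(-0.73), 't': 10.6}) 0.0600220819734324
```

```bash
python3 -m jog '[{"fingers":0.6,"x":4,"y":-0.2,"z":0.6,"spin":0.0},{"fingers":0.6,"x":8,"y":-0.2,"z":0.6,"spin":0.0},{"fingers":0.6,"x":11,"y":-0.2,"z":0.6,"spin":0.0},{"fingers":0.6,"x":13,"y":-0.2,"z":0.6,"spin":0.0},{"fingers":0.6,"x":13.8,"y":-0.2,"z":0.6,"spin":0.0}]';python3 -m jog '[{"fingers":0.6,"x":0.0,"y":0.0,"z":0.0,"spin":0.0},{"fingers":0.6,"x":0.3,"y":0.0,"z":0.0,"spin":0.0},{"fingers":0.6,"x":0.6,"y":0.0,"z":0.0,"spin":0.0},{"fingers":0.6,"x":0.8,"y":0.0,"z":0.0,"spin":0.0},{"fingers":0.6,"x":0.8,"y":0.0,"z":0.0,"spin":0.0}]'
python3 - <<'E'
from g import *
print(shift([.5205,-.184],.014,np.radians(14.3)),robot.observe()['opening'])
p=robot.read_camera("side");cv2.imwrite("pics/s5.png",cv2.resize(p["color"][180:300,270:430],None,fx=4.5,fy=4.5,interpolation=cv2.INTER_CUBIC)[:,:,::-1])
E
```

```text
time: 11.22
tool_pos: [0.521, -0.1828, 0.1998]
tool_rot: [2.3, 1.569, 2.554]
contact_force: [-0.6, -0.4, -1.0]
opening: 0.0599
time: 11.85
tool_pos: [0.5212, -0.1842, 0.1926]
tool_rot: [1.823, 1.571, 2.075]
contact_force: [0.4, -0.3, -1.1]
opening: 0.0601
({'x': np.float64(0.06), 'y': np.float64(0.04), 'z': np.float64(-0.06), 'spin': np.float64(0.1)}, {'jaw': np.float64(14.4), 'tip': array([ 0.5212, -0.1842,  0.0146]), 'down': array([-0.,  0., -1.]), 'q6': np.float64(-0.73), 't': 11.85}) 0.060055203938279796
```

View pics/s5.png

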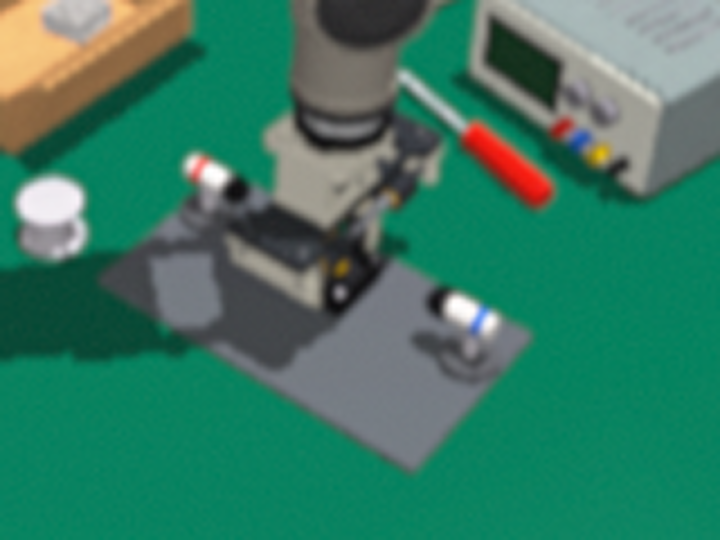

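Held at crop (345,285), between the mics and just above the pad. I'll go down slowly in small steps until it touches.

```bash
python3 -m jog '[{"fingers":0.6,"x":0.1,"y":0.0,"z":0.0,"spin":0.0},{"fingers":0.6,"x":0.15,"y":0.0,"z":0.0,"spin":0.0},{"fingers":0.6,"x":0.2,"y":0.0,"z":0.0,"spin":0.0},{"fingers":0.6,"x":0.2,"y":0.0,"z":0.0,"spin":0.0}]'
```

```text
time: 12.4
tool_pos: [0.5212, -0.1842, 0.1915]
tool_rot: [-0.699, 1.57, -0.447]
contact_force: [-3.0, 0.4, 6.9]
opening: 0.0602
```

Contact, about 8 N. Now release and rise.

```bash
python3 -m jog '[{"fingers":0.3,"x":-0.05,"y":0.0,"z":0.0,"spin":0.0},{"fingers":0.22,"x":-0.05,"y":0.0,"z":0.0,"spin":0.0},{"fingers":0.1,"x":-0.05,"y":0.0,"z":0.0,"spin":0.0},{"fingers":0.1,"x":-0.05,"y":0.0,"z":0.0,"spin":0.0},{"fingers":0.1,"x":-0.3,"y":0.0,"z":0.0,"spin":0.0}]';python3 -m jog '[{"fingers":0.1,"x":-1,"y":0.0,"z":0.0,"spin":0.0},{"fingers":0.1,"x":-4,"y":0.0,"z":0.0,"spin":0.0},{"fingers":0.1,"x":-9,"y":0.0,"z":0.0,"spin":0.0},{"fingers":0.1,"x":-15,"y":0.0,"z":0.0,"spin":0.0},{"fingers":0.1,"x":-20,"y":0.0,"z":0.0,"spin":0.0}]';python3 -m jog '[{"fingers":0.1,"x":0.0,"y":5,"z":-4,"spin":0.0},{"fingers":0.1,"x":0.0,"y":10,"z":-8,"spin":0.0},{"fingers":0.1,"x":0.0,"y":15,"z":-12,"spin":0.0},{"fingers":0.1,"x":0.0,"y":18,"z":-14,"spin":0.0},{"fingers":0.1,"x":0.0,"y":18,"z":-14,"spin":0.0}]'
python3 - <<'E'
from g import *
p=robot.read_camera("top");im=p["color"]
cv2.imwrite("pics/t6.png",cv2.resize(im[155:265,205:445],None,fx=3.33,fy=3.33,interpolation=cv2.INTER_CUBIC)[:,:,::-1])
h=cv2.cvtColor(im,cv2.COLOR_RGB2HSV).astype(int);H,S,V=h[...,0],h[...,1],h[...,2]
m=(H>22)&(H<35)&(S>170)&(V>150);m[:,:350]=0;m[:,410:]=0;m[:180]=0;m[240:]=0
y,x=np.nonzero(m);print(len(x));print("hub",at(p,(x.mean(),y.mean()),.031))
p=robot.read_camera("side");cv2.imwrite("pics/s6.png",cv2.resize(p["color"][130:300,210:430],None,fx=3.5,fy=3.5,interpolation=cv2.INTER_CUBIC)[:,:,::-1])
E
```

```text
time: 13.02
tool_pos: [0.5212, -0.1841, 0.1936]
tool_rot: [2.26, 1.57, 2.512]
contact_force: [-1.0, 0.2, 0.3]
opening: 0.083
time: 13.65
tool_pos: [0.5209, -0.184, 0.397]
tool_rot: [-0.68, 1.568, -0.428]
contact_force: [1.1, 0.3, -0.0]
opening: 0.0826
time: 14.28
tool_pos: [0.3388, -0.0434, 0.3945]
tool_rot: [-0.459, 1.57, -0.206]
contact_force: [1.8, -0.7, -0.4]
opening: 0.0828
44
hub [ 0.52085683 -0.18167396  0.031     ]
```

View pics/t6.png

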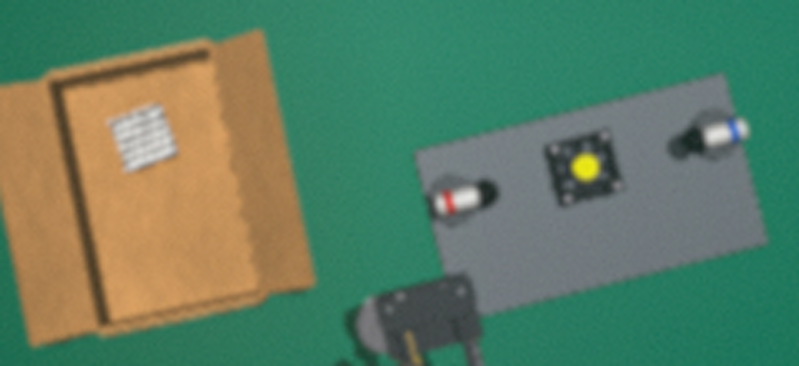

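View pics/s6.png

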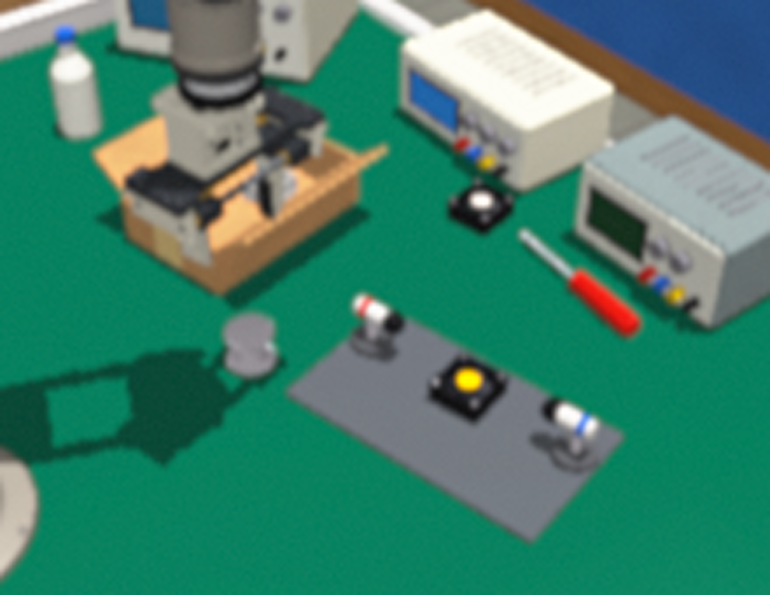

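Top view: the hub is at crop (586,167), midway between the mics and flat, and the flaps are open with the heatsink in the carton. The side view agrees (hub at (468,380)). The gripper is clear of everything, so I'm handing in.

```bash
python3 -c "
from cell import robot
print(robot.hand_in())"
```

```text
the job is handed in; nothing more can be done
None
```

I folded both flaps well back, took the fan out of the carton, lowered it onto the pad while still gripped, released it, moved the arm clear and handed in. The job took about 14.5 s of the 58 s; no verdict was reported.

**Last checks:**
- **Fan position:** the yellow hub was measured at (0.521, -0.182), about 2.4 mm from my estimate of the midpoint at (0.5205, -0.184).
- **Fan attitude:** the top and side pictures show it lying flat with the hub up.
- **Everything else:** the pictures also show both flaps far back, the heatsink in the carton, the bystanders they show (bottle, spare fan, reel, screwdriver) and the microphones where they were, and the gripper clear.

**What did not go cleanly:**
- **Flap forces:** there were brief wrist forces of about 48 N when flap_a reached its stop and about 73 N when the fingers met flap_b's edge. Both are under the 120 N wrist limit, and as far as I can tell only the fingers touched. I could not check the separate 40 N limit on the gripper's body.
- **Flap angles:** I judged these from the pictures and the push geometry, and did not measure them directly.
- **Detector:** on a mid-run picture the fan detector gave a false second hit on the pad, and it missed the heatsink. I used the hub colour and the pictures instead.
- **Command:** my first jog command was refused with "bad value" and I re-sent it in another form.

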